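# Hang the eye spanner back on its peg in the attic radio shack

## Task

Take the steel spanner with the round eye from the bench, lay it in the sloping wooden rest with its tail down against the stop and its eye end up, and let go of it there. Then take it again and hang it by its eye on the one empty peg of the rack, tail hanging down. Leave everything else on the bench where it lies.

Things in the scene. Friction and masses are not known exactly. Their poses are not given: they have to be found in the camera images.
- spanner: Flat steel spanner, lies flat, any yaw; 160 mm long, 12 thick, about 0.2 kg; only loose thing with a round eye. Shank 14 mm wide from the tail (x = -92 mm) to the head, a 40 x 40 mm flat-sided plate (x 28 to 68 mm) with a 24 mm hole along z. Origin: on the underside below its centre of mass, on the centre line; x to the head, y across, z through the thickness (up at first).
- eye (a point): Centre of the hole, mid-thickness: 48 mm ahead of the spanner's origin along its x, 6 mm up. Axes as the spanner's; the hole's axis is z.
- tail (a point): Middle of the spanner's tail end: x = -92 mm, 6 mm up in its frame.
- rest: Fixed sloping wooden rest; origin on the bench under the middle of its base (150 x 70 mm, x by y). Its board, 60 mm wide, rises at 45 degrees towards the rest's +x (to the robot's right, -y, and somewhat away). The board's top face starts at the stop at x = -50, z = 30 mm and runs 112 mm up the slope to an open end, so the head of a seated spanner overhangs that end. A spanner laid there stays.
- seat_tail (a point): Where the tail point of a seated spanner lies, 6 mm above the board face at the stop. The stop is 16 mm high square to the board; two cheeks 14 mm high run from it 40 mm up the board and leave a channel 21 mm wide for the 14 mm shank. Farther up the board is plain, flush, with room for fingers beside the shank. Axes as the rest's (not tilted).
- seat_eye (a point): Where the centre of the eye lies when the spanner is seated: 140 mm up the slope from seat_tail. Axes as the rest's.
- mast_free: Rack upright with the empty peg: fixed wooden post 18 x 18 mm, 222 mm high, one of three 100 mm apart in a row on a plank 14 mm high, 70 mm deep; tools up to 35 mm wide hang on the other two (any order). Origin: on the bench at the middle of the post's front face; pegs point along its -x (roughly the world's +y). Peg: straight steel rod 8 mm thick, 55 mm long, rising 10 mm to its tip.
- peg_root (a point): Centre line of the empty peg where it leaves the post, 195 mm above the bench. Axes as the post's.
- peg_tip (a point): Centre line of the empty peg near its tip, 55 mm out from the post, 205 mm above the bench (the round end goes 4 mm farther). Axes as the post's.
- jaw_spanner: Another steel spanner lying flat, 132 mm long, 10 mm thick, with an open forked jaw, no eye: leave alone. Origin under its middle, x towards the jaw.
- socket: Cream ceramic valve socket, round, 48 mm wide, 22 mm high. Origin: centre of its underside. Leave alone.
- earpiece: Green enamel headphone earpiece, round, 58 mm wide, 35 mm high. Origin: centre of its underside. Leave alone.
- coil_former: Brass coil former, a standing spool 44 mm wide, 55 mm high. Origin: centre of its underside. Leave alone.
- chassis: Aluminium chassis plate with folded edges, 110 x 150 mm (x, y), 25 mm high. Origin: under its centre. Leave alone.
- tin: Small round tin, 56 mm wide, 45 mm high, near the robot. Origin: centre of its underside. Leave alone.
- valve_jar: Small jar, 44 mm wide, 60 mm high. Origin: centre of its underside. Leave alone.
There are look-alikes about, which are no part of the job. Leave any blue or orange look-alike of the rest alone. What is shaped like the spanner but green is not meant.

How it is judged:
By the outcome, as a careful person would: the job done as asked, in the order asked, and still so for the second after the job is handed in, with the robot touching nothing.
It also fails if it takes over 61 s, if anything falls off the work surface, if the arm or the gripper's body presses on something with over 40 N, if the wrist force passes 120 N, or if a joint passes its speed limit or range.

## Robot

A 6-joint arm with a two-finger parallel gripper is mounted at the origin on the work surface. World frame = base frame: x ahead of the robot, y to its left, z up, the work surface at z = 0. Lengths are in m, angles in rad, forces in N, time in s.
With the tool pointing down it reaches from about 0.25 to 0.725 m from the base axis. Payload 4 kg.
Tool frame: the origin (TCP) lies on the centre line of the jaws, within the pads' length; the fingertips stand tip_reach ahead of it and the grasp point (between the pads) lies 5 mm behind it (tip_reach is the distance from the TCP to the fingertips, in m); z points along the fingers, y is the direction in which the jaws open and shut (so a half turn about z gives the same grasp; the last joint's range is limited). The gripper opens to 85 mm and grips with 20 to 120 N. Pads are 22 mm wide; open, the fingers measure 114 mm over their backs; the gripper's body (76 mm by 85 mm) begins 54 mm behind the grasp point. The pads swing forward as they close: fully open they stand 13 mm farther back than shut.
Start: joints at [1.231, 0.241, 0.005, 1.335, 0, 1.571], TCP at [0.167, 0.471, 0.222] pointing down, gripper open.
Joint ranges: [-2.72, 2.72], [-1.05, 1.87], [-1.09, 1.28], [-1.99, 2.15], [-1.42, 1.44], [-3.14, 3.14]. Speed limits (rad/s): [2.79, 2.79, 3.14, 3.14, 3.14, 3.14].

## Interface

Orientations are given as a unit quaternion [x, y, z, w].
In Python, from workcell import * gives the robot as it stands.
- The arm moves only by the tool arm_command, never from a script. Its arguments are lists of equal length, an entry for each row: "translation": the shift along the tool's x, y, z in cm, a list of three; "turn": the turn about the tool's z in rad; "hand": the closure, from 0 (fully open) to 1 (shut). In form: {"translation": [[x, y, z], ...], "turn": [turn, ...], "hand": [hand, ...]}. A call has 1 to 5 rows; each row is the pose to reach, as a shift and turn from the pose commanded when the call began, along the tool's axes at that moment; what a row does not reach only later rows make up. A row lasts 1/12 s, in which the tool goes at most 41.7 mm and 7.16 degrees, less where a joint would pass 70% of its speed; a pose out of reach is approached as far as the arm can. A call with a gripper value outside its range is refused whole. The fingers move at their own pace and stop on an object; the grip force is fixed at half the most. Time passes only in rows, so rows that repeat a pose let the fingers close. It gives the time, the measured TCP pose, the force and the opening at its end, in the units of the state.
- get_obs(): the state, without advancing time (a new reading comes with each control period).
- camera(name): name is "scene" or "top" or "wrist"; returns (picture, depth): 400x640x3 uint8, red, green, blue; 400x640 float32, m along the optical axis (not along the pixel's ray), 0 where there is no reading.
- camera_info(name): a dict with "mtx" (3x3 intrinsics, pixels), "world_to_cam" (4x4, takes a point from world to camera coordinates). Camera axes: x right, y down, z forward; pixel columns grow to the right and rows downward; lengths in m; the calibration is good to about 2 mm. A picture is of the moment at which its call begins: read the wrist's pose just before it. camera_info takes no time and is no camera call; for the wrist camera it gives the pose at the moment of the call.
- job_done(): hands the job in, once; it reports no verdict.
Trained networks look in the newest picture that a camera, given by its name, has taken for a name from the list of things; names that differ only in an ending like _2 or _b are one class to them, and where a whole thing is asked for, a point or a joint stands for the part that bears it (a point fixed in the world has none). Each returns a list of dicts, best first, with "conf" (0 to 1); they miss things now and then, are a little off and sometimes report something else, mostly with a low value. They report only what shows in the picture. A call takes as long as a camera call. They do not tell look-alikes from the thing itself.
- search_frame(camera, name): "location" ([row, column] in pixels, amid what is visible of it).
- spot_point(camera, name): "location" ([row, column] in pixels: a listed point, or the origin of a listed thing).
The state is a dict: "clock": time; "joint_pos": joint angles; "joint_vel": joint speeds; "tau": joint torques, N m; "eef_pos": TCP position; "tool_rot": TCP orientation; "ft_force": force on the tool from outside, world axes, zero at the start; "ft_torque": the same for the moment, N m; "grip_width": finger opening in m.
Only numpy, scipy, OpenCV 4.12 (cv2) and the standard library are available. Lean on these libraries where they do the work, as an engineer would, in place of code of your own. Each camera call takes 0.05 s, during which the arm holds its last target. There are 200 camera calls.

## Working session

There is one attempt and no reset: what is moved stays moved. The work goes in short steps, Python scripts to look and compute and a tool call to move; the robot and the scene stay as the last step left them, time stands still between calls to the robot, and variables do not carry over. Pictures are saved under pics/ and viewed, about 8 in all and at most 12, crops included, and the job is handed in when it is done.

Besides the shell and the picture viewer there is one more tool, called after "Call:" by a JSON object that holds its "method" and its "body". arm_command: Moves the arm, as the interface text tells. Its arguments: {"type":"object","properties":{"translation":{"type":"array","items":{"type":"array","items":{"type":"number"}}},"turn":{"type":"array","items":{"type":"number"}},"hand":{"type":"array","items":{"type":"number"}}},"required":["translation","turn","hand"]}

```bash
mkdir -p pics; ls; cat > h.py <<'E'
from workcell import *
import numpy as np, cv2
from scipy.spatial.transform import Rotation as R
def unproj(info,px,d):
    K=np.array(info["mtx"]);T=np.linalg.inv(np.array(info["world_to_cam"]))
    r,c=px; p=np.array([(c-K[0,2])/K[0,0]*d,(r-K[1,2])/K[1,1]*d,d,1]); return (T@p)[:3]
def onplane(info,px,z):
    T=np.linalg.inv(np.array(info["world_to_cam"])); o=T[:3,3]; v=unproj(info,px,1.)-o
    return o+v*(z-o[2])/v[2]
def proj(info,p):
    q=np.array(info["world_to_cam"])@np.append(p,1); q=np.array(info["mtx"])@q[:3]; return q[1]/q[2],q[0]/q[2]
def cloud(info,depth):
    K=np.array(info["mtx"]);T=np.linalg.inv(np.array(info["world_to_cam"]))
    r,c=np.mgrid[:depth.shape[0],:depth.shape[1]]
    P=np.stack([(c-K[0,2])/K[0,0]*depth,(r-K[1,2])/K[1,1]*depth,depth],-1)
    return P@T[:3,:3].T+T[:3,3]
E
python3 - <<'E'
from h import *
np.set_printoptions(precision=4,suppress=True)
print(get_obs())
for n in("top","scene"):
    p,d=camera(n);i=camera_info(n); np.savez(n+"0",p=p,d=d,K=i["mtx"],T=i["world_to_cam"])
    cv2.imwrite(f"pics/{n}0.png",p[:,:,::-1])
    for k in("spanner","eye","tail","rest","seat_tail","seat_eye","mast_free","peg_root","peg_tip","jaw_spanner"):
        for q in spot_point(n,k)[:3]:
            l=q["location"]; dd=d[int(np.clip(l[0],0,399)),int(np.clip(l[1],0,639))]; print(n,k,round(q["conf"],2),np.round(l,1),unproj(i,l,dd))
E
```

```text
pics
{'clock': 0.0, 'joint_pos': array([ 1.231 ,  0.2414,  0.0037,  1.3352, -0.    ,  1.5708]), 'joint_vel': array([-0.0009,  0.0003, -0.0008, -0.0003, -0.0009,  0.0008]), 'tau': array([  0.0012, -37.2319,  25.2408,   0.017 ,   0.0001,  -0.    ]), 'eef_pos': array([0.1664, 0.4708, 0.2212]), 'tool_rot': array([ 0.1691,  0.9856, -0.001 , -0.0002]), 'ft_force': array([ 1.5448, -0.5865,  0.2058]), 'ft_torque': array([-0.0526,  0.0283, -0.0242]), 'grip_width': 0.08570350168040877}
top spanner 0.71 [120.9 295.3] [0.7374 0.1004 0.0519]
top spanner 0.59 [151.2 346.1] [ 0.6495 -0.0596  0.0187]
top spanner 0.55 [284.2 428.1] [ 0.2378 -0.3114  0.0099]
top eye 0.85 [268.8 421.2] [ 0.2839 -0.2934 -0.0006]
top eye 0.6 [231.1 465.1] [ 0.4016 -0.4321 -0.0005]
top eye 0.57 [175.8 230. ] [0.5685 0.3061 0.0162]
top tail 0.87 [233.9 510.3] [ 0.3934 -0.5666  0.0134]
top tail 0.77 [155.  314.3] [ 0.6412  0.0413 -0.0025]
top rest 0.93 [212.  169.4] [0.4488 0.4795 0.0545]
top rest 0.85 [255.9 257.5] [0.3186 0.2001 0.1035]
top rest 0.6 [192.7 225. ] [0.5076 0.3088 0.068 ]
top seat_tail 0.73 [205.3 214.2] [0.
[... 1210 characters left out ...]
est 0.8 [192.7 402.3] [0.3418 0.2221 0.0361]
scene seat_tail 0.93 [236.8 444.6] [0.4868 0.3602 0.0392]
scene seat_tail 0.72 [181.2 415.5] [0.3017 0.2557 0.056 ]
scene seat_tail 0.71 [207.4 224. ] [ 0.5156 -0.3006  0.0119]
scene seat_eye 0.87 [231.  420.4] [0.54   0.2857 0.1075]
scene seat_eye 0.8 [165.1 394.3] [ 0.1841  0.1802 -0.0005]
scene seat_eye 0.55 [229.5 496.4] [0.4817 0.4851 0.1046]
scene mast_free 0.86 [207.8 225.5] [ 0.5126 -0.2975  0.0076]
scene peg_root 0.75 [164.  211.6] [ 0.5169 -0.3083  0.1934]
scene peg_tip 0.67 [159.5 229.8] [ 0.414  -0.3063  0.1189]
scene jaw_spanner 0.72 [218.7 341.5] [ 0.4593  0.0562 -0.0021]
scene jaw_spanner 0.71 [217.5 283.6] [ 0.5135 -0.1103  0.0171]
```

```bash
python3 -c "
import cv2
a=cv2.imread('pics/top0.png');b=cv2.imread('pics/scene0.png')
cv2.imwrite('pics/t1.png',cv2.resize(a[95:325,130:545],(800,443),interpolation=cv2.INTER_CUBIC))
cv2.imwrite('pics/s1.png',cv2.resize(b[100:330,140:540],(800,460),interpolation=cv2.INTER_CUBIC))"
```

```text
(no output)
```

View pics/t1.png

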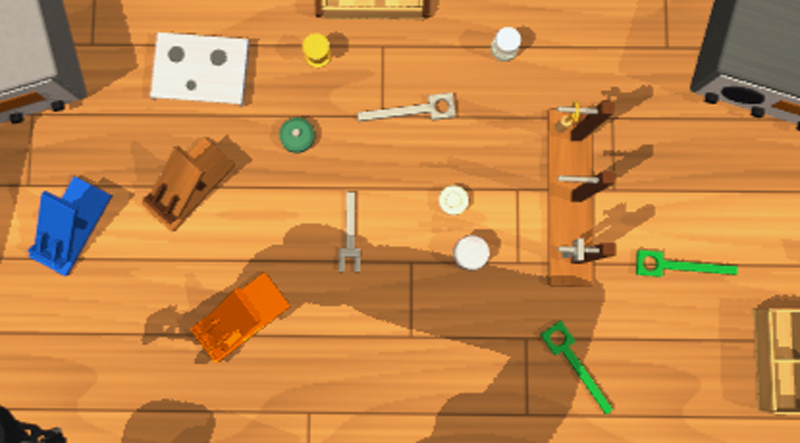

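View pics/s1.png

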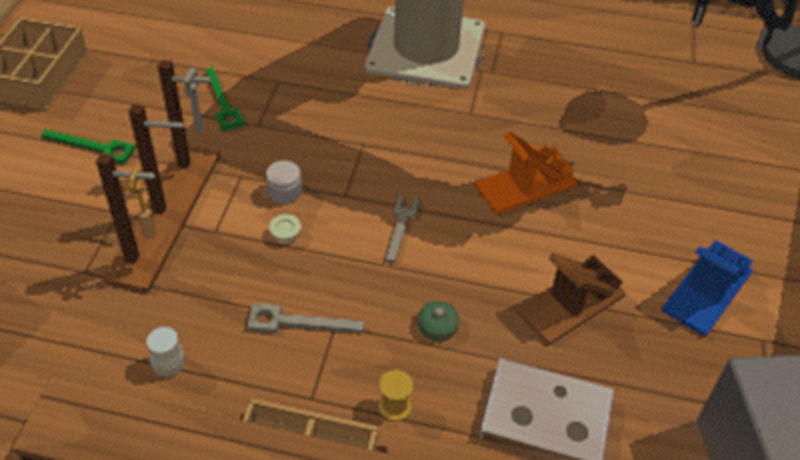

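Candidates:
- **Spanner:** the steel one with the eye is at top-crop (410,107), full pixel r150,c343. The green look-alikes are at crop (690,263) and (578,365). The forked jaw_spanner is at crop (349,230). I choose the steel one with the eye.
- **Rest:** the brown one is at crop (188,182). The blue one at (65,225) and the orange one at (240,318) are look-alikes.
- **Peg:** the empty one is the middle mast, crop (605,180).

Next is a close crop to check the choice, plus the numbers.

```bash
python3 - <<'E'
from h import *
import workcell
np.set_printoptions(precision=4,suppress=True)
print([n for n in dir(workcell) if not n.startswith('_')], getattr(workcell,'tip_reach',None))
z=np.load("top0.npz");i=dict(mtx=z["K"],world_to_cam=z["T"]);p,d=z["p"],z["d"];C=cloud(i,d)
s=np.load("scene0.npz");j=dict(mtx=s["K"],world_to_cam=s["T"])
print("tail",onplane(i,(155.3,315.5),.006),"eye",onplane(i,(149.5,358.8),.006), onplane(j,(265.2,322.2),.006), onplane(j,(258.5,272.7),.006))
cam=camera_info("wrist");T=np.linalg.inv(np.array(cam["world_to_cam"]));o=get_obs()
Rt=R.from_quat(o["tool_rot"]).as_matrix()
print("tool R",Rt,"cam in tool",Rt.T@(T[:3,3]-o["eef_pos"]),Rt.T@T[:3,:3],np.array(cam["mtx"])[0])
# triangulate seats and peg
def tri(a,b):
    A=[]
    for inf,(r,c) in((i,a),(j,b)):
        P=np.array(inf["mtx"])@np.array(inf["world_to_cam"])[:3]; A+=[c*P[2]-P[0],r*P[2]-P[1]]
    v=np.linalg.svd(np.array(A))[2][3];return v[:3]/v[3]
print("seat_tail",tri((205.3,214.2),(236.8,444.6)),"seat_eye?",tri((173.2,229.6),(231,420.4)),"root",tri((186.7,439.5),(164,211.6)),"tip",tri((189,420),(159.5,229.8)))
# rest points: board top surface fit
m=(C[...,0]>.42)&(C[...,0]<.60)&(C[...,1]>.22)&(C[...,1]<.42)&(C[...,2]>.03)&(C[...,2]<.14)
Q=C[m];print(len(Q),Q.min(0),Q.max(0),Q[np.argsort(-Q[:,2])[:12]])
# mast tops
m=(C[...,0]>.35)&(C[...,0]<.68)&(C[...,1]>-.40)&(C[...,1]<-.2)&(C[...,2]>.19)
Q=C[m];print(Q[np.argsort(Q[:,0])])
a=cv2.resize(p[135:170,300:380],(400,175),interpolation=cv2.INTER_CUBIC);b=cv2.resize(p[150:225,195:255],(300,375),interpolation=cv2.INTER_CUBIC)
c=cv2.resize(p[140:240,405:455],(200,400),interpolation=cv2.INTER_CUBIC)
im=np.zeros((580,720,3),np.uint8);im[:175,:400]=a;im[190:565,:300]=b;im[180:580,420:620]=c
cv2.imwrite("pics/c2.png",im[:,:,::-1])
E
```

```text
['Unreachable', 'camera', 'camera_info', 'get_obs', 'job_done', 'search_frame', 'spot_point', 'tip_reach'] 0.014
tail [0.6384 0.0373 0.006 ] eye [ 0.6581 -0.1006  0.006 ] [0.6436 0.041  0.006 ] [ 0.6558 -0.099   0.006 ]
tool R [[-0.9428  0.3333  0.    ]
 [ 0.3333  0.9428  0.    ]
 [ 0.      0.     -1.    ]] cam in tool [ 0.0833 -0.0001 -0.1512] [[-0.0007 -0.9458 -0.3246]
 [ 1.     -0.0011  0.0012]
 [-0.0015 -0.3246  0.9458]] [277.5413   0.     317.2619]
seat_tail [0.4736 0.3571 0.0212] seat_eye? [0.557  0.2842 0.1279] root [ 0.5126 -0.3104  0.1889] tip [ 0.5034 -0.2545  0.2102]
671 [0.4575 0.2699 0.0301] [0.5682 0.3793 0.1131] [[0.5452 0.2976 0.1131]
 [0.5602 0.3131 0.1121]
 [0.5514 0.3041 0.1115]
 [0.5544 0.3072 0.1113]
 [0.5367 0.2829 0.1112]
 [0.5604 0.3104 0.1111]
 [0.5368 0.286  0.1104]
 [0.5487 0.2924 0.1101]
 [0.5339 0.2831 0.1099]
 [0.5487 0.2984 0.1099]
 [0.5281 0.2711 0.1097]
 [0.5458 0.2924 0.1096]]
[[ 0.3944 -0.2767  0.2108]
 [ 0.3945 -0.2825  0.2088]
 [ 0.3946 -0.2802  0.2069]
 ...
 [ 0.6184 -0.2806  0.2016]
 [ 0.6218 -0.2785  0.1989]
 [ 0.622  -0.2814  0.1982]]
```

View pics/c2.png

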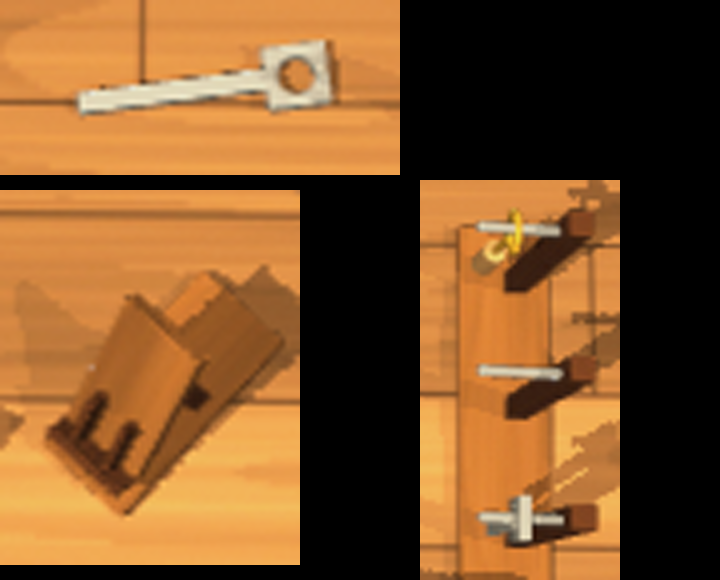

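The crop confirms three things: the steel spanner with its round eye (r150,c359), the brown rest with its stop at lower left, and the bare middle peg. I'm moving over the rest for a closer measurement on the way.

Call:
{"method": "arm_command", "body": {"translation": [[-4, -0.3, -1], [-8, -0.6, -2], [-12, -0.9, -3], [-16, -1.2, -4], [-19, -1.4, -5]], "turn": [0.1, 0.2, 0.3, 0.4, 0.41], "hand": [0, 0, 0, 0, 0]}}

```text
clock: 1.52
eef_pos: [0.3434, 0.3935, 0.2726]
tool_rot: [0.368, 0.93, 0.0, 0.0]
ft_force: [0.2, 0.9, -0.3]
grip_width: 0.0853
```

Call:
{"method": "arm_command", "body": {"translation": [[-4, 1.4, 0], [-8, 2.8, 0], [-12, 4.2, 0], [-16, 5.6, 0], [-17, 6, 0]], "turn": [0, 0, 0, 0, 0], "hand": [0, 0, 0, 0, 0]}}

```text
clock: 1.93
eef_pos: [0.511, 0.3198, 0.2712]
tool_rot: [0.369, 0.93, -0.0, 0.001]
ft_force: [-1.2, 0.7, -0.5]
grip_width: 0.0853
```

```bash
python3 - <<'E'
from h import *
np.set_printoptions(precision=4,suppress=True)
o=get_obs();i=camera_info("wrist");p,d=camera("wrist");print(o["eef_pos"],o["clock"],np.abs(o["joint_vel"]).max())
np.savez("w_rest",p=p,d=d,K=i["mtx"],T=i["world_to_cam"]);cv2.imwrite("pics/w_rest.png",p[:,:,::-1])
for k in("seat_tail","seat_eye","rest"):
    for q in spot_point("wrist",k)[:3]:print(k,q["conf"],np.round(q["location"],1), onplane(i,q["location"],{"seat_tail":.0342,"seat_eye":.1332,"rest":0}[k]))
C=cloud(i,d)
m=(d>0)&(C[...,0]>.42)&(C[...,0]<.60)&(C[...,1]>.22)&(C[...,1]<.42)&(C[...,2]>.045)&(C[...,2]<.14)
Q=C[m]; best=0
rng=np.random.default_rng(0)
for _ in range(500):
    t=Q[rng.choice(len(Q),3,False)];n=np.cross(t[1]-t[0],t[2]-t[0]);n/=np.linalg.norm(n)+1e-12
    if abs(abs(n[2])-.707)>.08: continue
    k=np.abs((Q-t[0])@n)<.002
    if k.sum()>best:best=k.sum();B=Q[k]
c=B.mean(0);n=np.linalg.svd(B-c,full_matrices=False)[2][2];n*=np.sign(n[2])
h=-n[:2]/np.linalg.norm(n[:2]);print("n",n,best,len(Q),"heading",np.degrees(np.arctan2(h[1],h[0])))
v=np.array([-h[1],h[0]]);up=np.array([*(h*n[2]),np.linalg.norm(n[:2])])
s=B@up;w=B[:,:2]@v
top=s>np.percentile(s,60)
print("lateral range upper",np.percentile(w[top],[1,99]),"s range",np.percentile(s,[.5,99.5]),"ztop",B[:,2].max())
wc=np.percentile(w[top],[1,99]).mean(); smax=np.percentile(s,99.5); k=c@n
E=wc*np.array([*v,0])+smax*up+k*n; print("edge mid",E,"stop base",E-.112*up,"seat_tail",E-.112*up+.006*n,"seat_eye",E+.028*up+.006*n)
E
```

```text
[0.511  0.3198 0.2712] 1.9333 0.276974963427474
seat_tail 0.83 [133.4 324.4] [0.488  0.3558 0.0342]
seat_tail 0.74 [ 58.5 157.2] [0.2753 0.2653 0.0342]
seat_eye 0.68 [ 51.7 431. ] [0.4918 0.4846 0.1332]
rest 0.86 [ 32.8 386.3] [0.4513 0.5039 0.    ]
rest 0.73 [ 98.5 174.2] [0.3076 0.2305 0.    ]
rest 0.62 [165.9 319.2] [0.522  0.3145 0.    ]
n [-0.5288  0.4651  0.71  ] 2728 3097 heading -41.33535864349199
lateral range upper [0.5544 0.6122] s range [0.1397 0.2288] ztop 0.10885211477965828
edge mid [0.5465 0.2961 0.1083] stop base [0.4868 0.3486 0.0294] seat_tail [0.4837 0.3514 0.0337] seat_eye [0.5583 0.2857 0.1323]
```

View pics/w_rest.png

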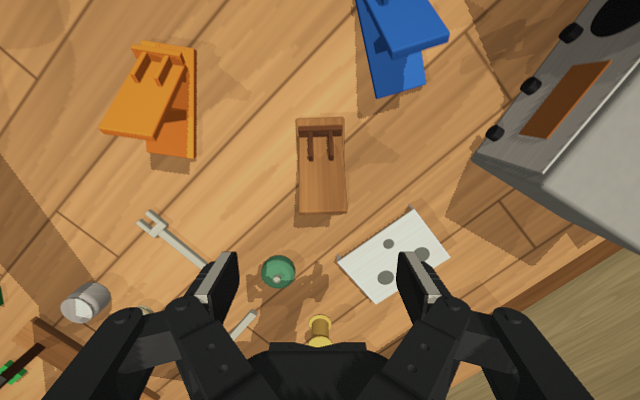

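The board face fits well. Its upper edge middle is at (0.5465, 0.296, 0.108) and its heading is -41.3°. The picture shows the brown rest at (320,165), stop at the top, board clear. Next I go to the spanner.

Call:
{"method": "arm_command", "body": {"translation": [[-3.5, -1.84, 0.2], [-7, -3.68, 0.4], [-10.5, -5.5, 0.6], [-14, -7.4, 0.8], [-17.5, -9.2, 1]], "turn": [0, 0, 0, 0, 0], "hand": [0, 0, 0, 0, 0]}}

```text
clock: 2.55
eef_pos: [0.5708, 0.1365, 0.2627]
tool_rot: [0.365, 0.931, 0.0, 0.0]
ft_force: [-0.3, 0.6, -0.5]
grip_width: 0.0856
```

Call:
{"method": "arm_command", "body": {"translation": [[-3.5, -1.84, 0.2], [-7, -3.68, 0.4], [-10.5, -5.5, 0.6], [-14, -7.4, 0.8], [-17.5, -9.2, 1]], "turn": [0.1, 0.2, 0.3, 0.4, 0.5], "hand": [0, 0, 0, 0, 0]}}

```text
clock: 2.97
eef_pos: [0.6368, -0.05, 0.2529]
tool_rot: [0.586, 0.81, 0.0, 0.0]
ft_force: [1.4, 1.0, 0.3]
grip_width: 0.0854
```

Call:
{"method": "arm_command", "body": {"translation": [[-2, 0, 0], [-3.85, 0, 0], [-3.85, 0, 0], [-3.85, 0, 0]], "turn": [0.1, 0.2, 0.2, 0.2], "hand": [0, 0, 0, 0]}}

```text
clock: 3.3
eef_pos: [0.649, -0.086, 0.2522]
tool_rot: [0.663, 0.749, 0.0, -0.0]
ft_force: [0.3, 0.1, -0.3]
grip_width: 0.0852
```

```bash
python3 - <<'E'
from h import *
np.set_printoptions(precision=4,suppress=True)
o=get_obs();i=camera_info("wrist");p,d=camera("wrist");print(o["eef_pos"],o["clock"],np.abs(o["joint_vel"]).max(),R.from_quat(o["tool_rot"]).as_matrix()[:2,0])
np.savez("w_sp",p=p,d=d,K=i["mtx"],T=i["world_to_cam"]);cv2.imwrite("pics/w_sp.png",p[:,:,::-1])
for k in("tail","eye","spanner"):
    for q in spot_point("wrist",k)[:2]:print(k,q["conf"],np.round(q["location"],1), onplane(i,q["location"],.006))
C=cloud(i,d)
m=(d>0)&(C[...,0]>.60)&(C[...,0]<.70)&(C[...,1]>-.14)&(C[...,1]<.07)&(C[...,2]>.006)&(C[...,2]<.02)
n,l,st,ce=cv2.connectedComponentsWithStats(m.astype(np.uint8));b=1+np.argmax(st[1:,4]);Q=C[l==b]
print(st[b],np.median(Q[:,2]),Q.min(0),Q.max(0))
sh=Q[(Q[:,1]>-.07)&(Q[:,1]<.03)]
# direction by shank centreline
c=sh[:,:2].mean(0);u=np.linalg.svd(sh[:,:2]-c,full_matrices=False)[2][0];u*=-np.sign(u[1])
s=(Q[:,:2]-c)@u;w=(Q[:,:2]-c)@np.array([-u[1],u[0]])
print("heading",np.degrees(np.arctan2(u[1],u[0])),"s range",np.percentile(s,[.3,99.7]),"w shank",np.percentile(w[np.abs(s)<.04],[1,99]))
s0,s1=np.percentile(s,[.3,99.7]);ctr=(s0+s1)/2; print("origin(com)",c+u*(ctr+.012),"eye",c+u*(ctr+.06),"len",s1-s0)
E
```

```text
[ 0.649  -0.086   0.2522] 3.3 0.030339565705059704 [-0.1222  0.9925]
tail 0.95 [288.2  19.9] [ 0.1724 -0.3633  0.006 ]
tail 0.65 [ 66.2 318.3] [0.6353 0.0407 0.006 ]
eye 0.93 [255.5  80.2] [ 0.2842 -0.2856  0.006 ]
eye 0.72 [172.4 320. ] [ 0.6552 -0.1     0.006 ]
spanner 0.67 [263.4  58.8] [ 0.2469 -0.3051  0.006 ]
spanner 0.57 [142.7 320.2] [ 0.6501 -0.057   0.006 ]
[ 308   68   28  119 1512] 0.011219492602202896 [ 0.6328 -0.1212  0.0061] [0.6795 0.0391 0.0139]
heading -82.00839884177701 s range [-0.0558  0.1027] w shank [-0.0069  0.0067]
origin(com) [ 0.6514 -0.0524] eye [ 0.658  -0.0999] len 0.15851684604402116
```

View pics/w_sp.png

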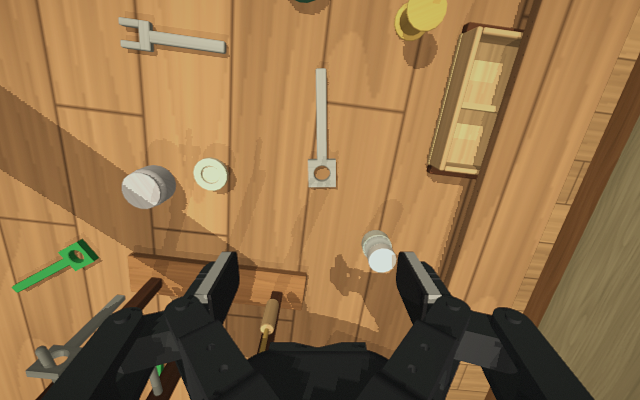

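The picture shows the spanner clear, eye at (321,173) and tail at (320,68). Heading is -82° and origin (0.6514, -0.0524). I grip the shank 20 mm behind the origin.

Call:
{"method": "arm_command", "body": {"translation": [[2, 0.6, 3], [4, 0.6, 7], [5.3, 0.6, 11], [5.3, 0.6, 15], [5.3, 0.6, 19]], "turn": [-0.017, -0.017, -0.017, -0.017, -0.017], "hand": [0, 0, 0, 0, 0]}}

```text
clock: 3.92
eef_pos: [0.6487, -0.0305, 0.0616]
tool_rot: [0.655, 0.756, 0.001, 0.001]
ft_force: [0.1, 0.3, 0.1]
grip_width: 0.0854
```

Call:
{"method": "arm_command", "body": {"translation": [[0, 0, 0], [0, 0, 0]], "turn": [0, 0], "hand": [0.3, 0.3]}}

```text
clock: 4.08
eef_pos: [0.6462, -0.032, 0.0601]
tool_rot: [0.656, 0.755, -0.002, -0.003]
ft_force: [0.8, -0.4, 0.8]
grip_width: 0.064
```

Call:
{"method": "arm_command", "body": {"translation": [[0, 0.2, 2.5], [0, 0.2, 4.2], [0, 0.2, 4.3], [0, 0.2, 4.3]], "turn": [0, 0, 0, 0], "hand": [0.4, 0.5, 0.6, 0.6]}}

```text
clock: 4.42
eef_pos: [0.6523, -0.0331, 0.0217]
tool_rot: [0.657, 0.754, 0.001, 0.001]
ft_force: [0.6, -0.1, -0.1]
grip_width: 0.034
```

Call:
{"method": "arm_command", "body": {"translation": [[0, 0, 0], [0, 0, 0], [0, 0, 0], [0, 0, 0], [0, 0, 0]], "turn": [0, 0, 0, 0, 0], "hand": [1, 1, 1, 1, 1]}}

```text
clock: 4.83
eef_pos: [0.6513, -0.0333, 0.02]
tool_rot: [0.657, 0.754, 0.0, 0.0]
ft_force: [-0.5, -0.3, -0.7]
grip_width: -0.0001
```

The jaws closed on nothing, so I look.

```bash
python3 - <<'E'
from h import *
np.set_printoptions(precision=4,suppress=True)
for _ in range(2):
    o=get_obs();i=camera_info("wrist");p,d=camera("wrist");print(o["eef_pos"],o["tool_rot"],o["grip_width"],o["ft_force"])
np.savez("w_c",p=p,d=d,K=i["mtx"],T=i["world_to_cam"]);cv2.imwrite("pics/w_c.png",p[:,:,::-1])
print([(q["conf"],np.round(q["location"],1), onplane(i,q["location"],.006)) for q in spot_point("wrist","tail")[:2]])
E
```

```text
[ 0.6513 -0.0333  0.02  ] [0.6567 0.7542 0.0004 0.0005] -0.00010327267283906098 [-0.5124 -0.304  -0.7131]
[ 0.6511 -0.0332  0.0196] [0.6567 0.7541 0.0002 0.0003] -0.00017506589452191595 [-0.9634  0.3404 -0.7774]
[(0.74, array([119.3, 311.6]), array([0.6382, 0.0397, 0.006 ]))]
```

View pics/w_c.png

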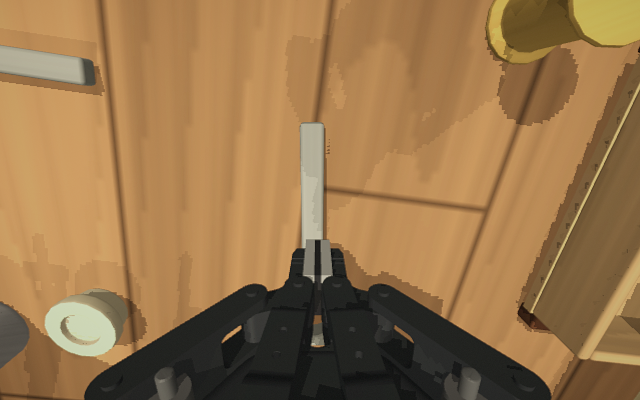

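Fingertips shut just above the shank, which has not moved. I open, go 6 mm lower, and close while watching the force.

Call:
{"method": "arm_command", "body": {"translation": [[0, 0, -0.5], [0, 0, -0.5], [0, 0, 0.3], [0, 0, 0.7], [0, 0, 0.7]], "turn": [0, 0, 0, 0, 0], "hand": [0.6, 0.6, 0.6, 0.65, 0.65]}}

```text
clock: 5.4
eef_pos: [0.6495, -0.0331, 0.0102]
tool_rot: [0.657, 0.754, -0.001, -0.001]
ft_force: [-0.6, 0.1, -0.2]
grip_width: 0.0301
```

Call:
{"method": "arm_command", "body": {"translation": [[0, 0, 0], [0, 0, 0], [0, 0, 0], [0, 0, 0]], "turn": [0, 0, 0, 0], "hand": [0.8, 1, 1, 1]}}

```text
clock: 5.73
eef_pos: [0.651, -0.0332, 0.0123]
tool_rot: [0.657, 0.754, 0.0, 0.0]
ft_force: [0.3, -0.2, 0.6]
grip_width: 0.0001
```

```bash
python3 - <<'E'
from h import *
np.set_printoptions(precision=4,suppress=True)
o=get_obs();i=camera_info("wrist");p,d=camera("wrist");C=cloud(i,d);print(o["eef_pos"],o["grip_width"],o["joint_pos"])
for r in range(200,290,6):
    print(r,[np.round(C[r,c],4).tolist() for c in(308,313,323,327)],p[r,313],p[r,323])
E
```

```text
[ 0.651  -0.0332  0.0123] 5.912665565082794e-05 [-0.0509  0.6867  0.1424  1.0262 -0.      1.3819]
200 [[0.6422, -0.0052, 0.01], [0.645, -0.0044, 0.0112], [0.6509, -0.004, 0.0099], [0.6541, -0.0073, -0.0003]] [179 176 154] [128 123 106]
206 [[0.6426, -0.0081, 0.0122], [0.6455, -0.0076, 0.0125], [0.6514, -0.0077, 0.01], [0.6547, -0.0111, 0.0001]] [179 176 154] [126 121 103]
212 [[0.6431, -0.012, 0.0116], [0.646, -0.0117, 0.0115], [0.6519, -0.0112, 0.0106], [0.6553, -0.0154, -0.0007]] [179 175 153] [125 118  99]
218 [[0.6436, -0.0157, 0.012], [0.6466, -0.0159, 0.0105], [0.6525, -0.0152, 0.0103], [0.6559, -0.0193, -0.0003]] [179 175 154] [119 111  93]
224 [[0.6441, -0.0195, 0.012], [0.6471, -0.0196, 0.0109], [0.653, -0.019, 0.0105], [0.6566, -0.0237, -0.0008]] [179 174 153] [115 107  90]
230 [[0.6446, -0.0243, 0.0103], [0.6476, -0.0239, 0.0103], [0.6535, -0.0222, 0.0121], [0.6572, -0.028, -0.0008]] [179 174 153] [112 104  87]
236 [[0.6451, -0.028, 0.0109], [0.6481, -0.0277, 0.0107], [0.6544, -0.0278, 0.0089], [0.6579, -0.0323, -0.001]] [178 174 152] [109 100  84]
242 [[0.6449, -0.0223, 0
[... 391 characters left out ...]
 114]
260 [[0.6456, -0.0232, 0.0457], [0.6479, -0.0225, 0.0463], [0.6527, -0.0213, 0.0471], [0.6547, -0.0217, 0.046]] [131 127 114] [132 128 114]
266 [[0.6456, -0.0215, 0.0534], [0.648, -0.0227, 0.0511], [0.6527, -0.0224, 0.0507], [0.6545, -0.0216, 0.0515]] [128 124 110] [133 129 115]
272 [[0.6458, -0.0223, 0.0569], [0.6481, -0.0228, 0.0558], [0.6526, -0.0222, 0.0558], [0.6544, -0.0222, 0.0554]] [128 124 110] [132 128 114]
278 [[0.6459, -0.0217, 0.0623], [0.6483, -0.0242, 0.0584], [0.6527, -0.0234, 0.0585], [0.6539, -0.0205, 0.0624]] [189 183 166] [194 188 171]
284 [[0.646, -0.0214, 0.0668], [0.6487, -0.0264, 0.0596], [0.6523, -0.0213, 0.0658], [0.6538, -0.0202, 0.067]] [24 27 25] [33 35 33]
```

Depth shows the shut fingertips actually at z≈0.026 while the TCP reads 0.012. So tip z ≈ reading + 13 mm, not −14 mm. I need about 22 mm lower, and I go down in steps.

Call:
{"method": "arm_command", "body": {"translation": [[0, 0, -0.5], [0, 0, -0.5], [0, 0, 0.5], [0, 0, 1.2], [0, 0, 1.2]], "turn": [0, 0, 0, 0, 0], "hand": [0.65, 0.65, 0.65, 0.65, 0.65]}}

```text
clock: 6.2
eef_pos: [0.6489, -0.0331, -0.0025]
tool_rot: [0.657, 0.754, -0.001, -0.002]
ft_force: [-0.9, -0.1, -0.2]
grip_width: 0.0298
```

Call:
{"method": "arm_command", "body": {"translation": [[0, 0, 0.5], [0, 0, 0.9], [0, 0, 0.9]], "turn": [0, 0, 0], "hand": [0.65, 0.65, 0.65]}}

```text
clock: 6.45
eef_pos: [0.6508, -0.0331, -0.0092]
tool_rot: [0.657, 0.754, -0.0, -0.0]
ft_force: [-0.5, 0.3, 0.1]
grip_width: 0.03
```

Call:
{"method": "arm_command", "body": {"translation": [[0, 0, 0], [0, 0, 0], [0, 0, 0], [0, 0, 0]], "turn": [0, 0, 0, 0], "hand": [0.75, 0.85, 1, 1]}}

```text
clock: 6.78
eef_pos: [0.6511, -0.0332, -0.0085]
tool_rot: [0.657, 0.754, 0.0, 0.0]
ft_force: [-0.0, 0.8, 4.4]
grip_width: 0.0122
```

Gripped (12 mm). Now I lift and check that it is held.

Call:
{"method": "arm_command", "body": {"translation": [[0, 0, -1], [0, 0, -4], [0, 0, -8], [0, 0, -12], [0, 0, -16]], "turn": [0, 0, 0, 0, 0], "hand": [1, 1, 1, 1, 1]}}

```text
clock: 7.2
eef_pos: [0.6499, -0.0331, 0.1523]
tool_rot: [0.657, 0.754, -0.001, -0.001]
ft_force: [1.1, 0.7, -1.1]
grip_width: 0.0123
```

Call:
{"method": "arm_command", "body": {"translation": [[3.5, -0.8, -1], [7, -1.6, -1.5], [10.5, -2.4, -1.5], [14, -3.2, -1.5], [17.5, -4, -1.5]], "turn": [0, 0, 0, 0, 0], "hand": [1, 1, 1, 1, 1]}}

```text
clock: 7.62
eef_pos: [0.5861, 0.1359, 0.1665]
tool_rot: [0.657, 0.754, 0.0, -0.0]
ft_force: [0.2, 0.4, -2.0]
grip_width: 0.0118
```

```bash
python3 - <<'E'
from h import *
np.set_printoptions(precision=4,suppress=True)
o=get_obs();i=camera_info("wrist");p,d=camera("wrist");print(o["eef_pos"],o["clock"],o["grip_width"],o["ft_force"],o["ft_torque"])
C=cloud(i,d);Rt=R.from_quat(o["tool_rot"]).as_matrix();L=(C-o["eef_pos"])@Rt
m=(d>0)&(np.abs(L[...,1])<.006)&(L[...,0]>.0)&(L[...,0]<.12)&(np.abs(L[...,2])<.06);Q=L[m]
for a in np.arange(.0,.12,.01):
    k=(Q[:,0]>=a)&(Q[:,0]<a+.01); print(round(a,3),k.sum(),np.median(Q[k],0) if k.any() else "")
cv2.imwrite("pics/w_h.png",p[:,:,::-1])
E
```

```text
[0.5861 0.1359 0.1665] 7.6167 0.011777242594265934 [ 0.2234  0.3501 -2.0002] [ 0.0598 -0.0258  0.0477]
0.0 413 [ 0.005  -0.0007 -0.02  ]
0.01 418 [ 0.0145 -0.0007 -0.0199]
0.02 410 [ 0.025  -0.0002 -0.0199]
0.03 448 [ 0.0351 -0.0001 -0.0199]
0.04 468 [ 0.0451  0.0001 -0.02  ]
0.05 503 [ 0.0552 -0.0001 -0.02  ]
0.06 545 [ 0.0652 -0.0001 -0.0201]
0.07 171 [ 0.0716  0.0004 -0.0193]
0.08 0 
0.09 0 
0.1 0 
0.11 0
```

Held level: tail 72.5 mm from TCP, underside at reading +8 mm. On to the rest.

Call:
{"method": "arm_command", "body": {"translation": [[3.9, -0.8, 0], [7.8, -1.6, 0], [11.7, -2.5, 0], [15.5, -3.3, 0], [19.1, -4.1, 0]], "turn": [-0.1, -0.2, -0.3, -0.4, -0.5], "hand": [1, 1, 1, 1, 1]}}

```text
clock: 8.08
eef_pos: [0.5191, 0.3198, 0.1661]
tool_rot: [0.447, 0.894, -0.0, -0.0]
ft_force: [1.4, 0.5, -1.5]
grip_width: 0.012
```

Call:
{"method": "arm_command", "body": {"translation": [[0, 0, 1], [0, 0, 2.5], [0, 0, 4], [0, 0, 4]], "turn": [-0.1, -0.212, -0.212, -0.212], "hand": [1, 1, 1, 1]}}

```text
clock: 8.42
eef_pos: [0.5178, 0.3172, 0.1226]
tool_rot: [0.352, 0.936, -0.003, -0.002]
ft_force: [-0.8, -0.4, -2.3]
grip_width: 0.0121
```

```bash
cat > st.py <<'E'
from h import *
np.set_printoptions(precision=4,suppress=True)
E=np.array([.5465,.2961,.1083]);hd=np.radians(-41.3);h=np.array([np.cos(hd),np.sin(hd)]);v=np.array([-h[1],h[0]])
def st(save=None):
    o=get_obs();i=camera_info("wrist");p,d=camera("wrist");Rt=R.from_quat(o["tool_rot"]).as_matrix()
    print("pos",o["eef_pos"],"t",o["clock"],"w",o["grip_width"],"f",o["ft_force"],"xang",np.degrees(np.arctan2(Rt[1,0],Rt[0,0])))
    dl=o["eef_pos"][:2]-E[:2];print("rel edge: along",dl@h,"lat",dl@v,"dz",o["eef_pos"][2]-E[2])
    L=(cloud(i,d)-o["eef_pos"])@Rt
    if save:cv2.imwrite("pics/"+save,p[:,:,::-1])
    return o,i,p,d,L,Rt
E
python3 - <<'E'
from st import *
o,i,p,d,L,Rt=st("w_r2.png")
m=(d>0)&(np.abs(L[...,1])<.005)&(L[...,0]>.02)&(L[...,0]<.075)&(L[...,2]<0);Q=L[m]
print(np.polyfit(Q[:,0],Q[:,2],1),Q[:,0].max())
C=cloud(i,d)
E
```

```text
pos [0.5178 0.3172 0.1226] t 8.4167 w 0.012069533759617047 f [-0.8267 -0.4273 -2.2889] xang 138.75278714891246
rel edge: along -0.03553664282984484 lat -0.0030858997210540346 dz 0.014313720852234355
[ 0.0113 -0.0204] 0.0720084293393614
```

Call:
{"method": "arm_command", "body": {"translation": [[0, 0.2, 1], [0, 0.2, 1.8], [0, 0.2, 1.8]], "turn": [0, 0, 0], "hand": [1, 1, 1]}}

```text
clock: 8.72
eef_pos: [0.5211, 0.319, 0.1066]
tool_rot: [0.353, 0.936, -0.001, -0.001]
ft_force: [-0.9, -0.5, -1.8]
grip_width: 0.0122
```

```bash
python3 - <<'E'
from st import *
st()
E
```

```text
pos [0.5211 0.319  0.1066] t 8.7167 w 0.012175132179542662 f [-0.9356 -0.548  -1.8083] xang 138.66858767011007
rel edge: along -0.0342443235602001 lat 0.00045177342516282296 dz -0.001746133971601574
```

Call:
{"method": "arm_command", "body": {"translation": [[0.15, 0, 0.4], [0.2, 0, 0.7], [0.22, 0, 1.0], [0.22, 0, 1.3], [0.22, 0, 1.3]], "turn": [0, 0, 0, 0, 0], "hand": [1, 1, 1, 1, 1]}}

```text
clock: 9.18
eef_pos: [0.5207, 0.3218, 0.0979]
tool_rot: [0.353, 0.936, 0.001, 0.001]
ft_force: [-3.9, -2.0, 9.6]
grip_width: 0.0121
```

```bash
python3 - <<'E'
from st import *
o,i,p,d,L,Rt=st("w_r3.png")
m=(d>0)&(np.abs(L[...,1])<.005)&(L[...,0]>.02)&(L[...,0]<.075)&(L[...,2]<.04);Q=L[m]
k=np.polyfit(Q[:,0],Q[:,2],1);print(k,np.degrees(np.arctan(k[0])),Q[:,0].max())
E
```

```text
pos [0.5207 0.3218 0.0979] t 9.1833 w 0.012139753971131382 f [-3.9221 -1.9786  9.6391] xang 138.7051143486873
rel edge: along -0.036390982297979484 lat 0.0022932734808826447 dz -0.010421821062184852
[ 0.0527 -0.0202] 3.017550867155303 0.07171592999747738
```

It is pivoting over the edge (3°, 10 N). I keep pressing down along the arc.

Call:
{"method": "arm_command", "body": {"translation": [[0, -0.1, 0.3], [0, -0.15, 0.6], [-0.05, -0.15, 0.9], [-0.1, -0.15, 1.2], [-0.1, -0.15, 1.2]], "turn": [0, 0, 0, 0, 0], "hand": [1, 1, 1, 1, 1]}}

```text
clock: 9.65
eef_pos: [0.5192, 0.3229, 0.0865]
tool_rot: [0.352, 0.936, 0.004, -0.001]
ft_force: [-7.4, 5.8, 12.4]
grip_width: 0.0121
```

```bash
cat >> st.py <<'E'
def ang():
    o,i,p,d,L,Rt=st()
    m=(d>0)&(np.abs(L[...,1])<.005)&(L[...,0]>.02)&(L[...,0]<.075)&(L[...,2]<.06);Q=L[m]
    k=np.polyfit(Q[:,0],Q[:,2],1);k=np.polyfit(*Q[np.abs(Q[:,2]-np.polyval(k,Q[:,0]))<.008][:,[0,2]].T,1);print(k,np.degrees(np.arctan(k[0])),Q[:,0].max())
E
python3 -c "
from st import *
ang()"
```

```text
pos [0.5192 0.3229 0.0865] t 9.65 w 0.012074916861317392 f [-7.3781  5.7894 12.3534] xang 138.8402669948759
rel edge: along -0.038143623222317 lat 0.002107736105103497 dz -0.021836389535226985
[ 0.3326 -0.0213] 18.39667943542218 0.06720686982529295
```

Call:
{"method": "arm_command", "body": {"translation": [[-0.15, -0.1, 0.3], [-0.3, -0.2, 0.6], [-0.4, -0.2, 0.8], [-0.5, -0.2, 1.0], [-0.5, -0.2, 1.0]], "turn": [0, 0, 0, 0, 0], "hand": [1, 1, 1, 1, 1]}}

```text
clock: 10.12
eef_pos: [0.5208, 0.3211, 0.0768]
tool_rot: [0.35, 0.937, 0.006, -0.002]
ft_force: [-10.4, 12.0, 11.1]
grip_width: 0.0125
```

```bash
python3 -c "
from st import *
ang()"
```

```text
pos [0.5208 0.3211 0.0768] t 10.1167 w 0.012541558982128108 f [-10.4312  11.9525  11.1233] xang 138.9917450991889
rel edge: along -0.0357956755277796 lat 0.0018486797484894108 dz -0.03153943399994434
[ 0.623  -0.0229] 31.92192887250525 0.06118263279454351
```

Call:
{"method": "arm_command", "body": {"translation": [[-0.1, -0.1, 0.2], [-0.2, -0.15, 0.35], [-0.2, -0.15, 0.35]], "turn": [0, 0, 0], "hand": [1, 1, 1]}}

```text
clock: 10.42
eef_pos: [0.5216, 0.3204, 0.0742]
tool_rot: [0.35, 0.937, 0.008, -0.002]
ft_force: [-10.4, 14.5, 13.3]
grip_width: 0.0123
```

Call:
{"method": "arm_command", "body": {"translation": [[0.1, 0, -0.4], [0.1, 0, -0.6], [0.1, 0, -0.6], [0.1, 0, -0.6], [0.1, 0, -0.6]], "turn": [0, 0, 0, 0, 0], "hand": [0.75, 0.75, 0.7, 0.7, 0.7]}}

```text
clock: 10.83
eef_pos: [0.5224, 0.315, 0.0774]
tool_rot: [0.352, 0.936, 0.003, -0.0]
ft_force: [-3.4, 5.9, 6.6]
grip_width: 0.0259
```

```bash
python3 -c "
from st import *
ang()"
```

```text
pos [0.5224 0.315  0.0774] t 10.8333 w 0.02585808597617766 f [-3.4116  5.8723  6.563 ] xang 138.74424063440935
rel edge: along -0.030573869152448408 lat -0.0017476332267058747 dz -0.03094375473862529
[ 0.9109 -0.0143] 42.33150938090329 0.06449971377225205
```

Spanner has dropped onto the board (about 43°). I back the fingers off upward and look.

Call:
{"method": "arm_command", "body": {"translation": [[0, 0, -1], [0, 0, -3], [-1, 0, -7], [-1, 0, -11], [-1, 0, -13]], "turn": [0, 0, 0, 0, 0], "hand": [0.6, 0.5, 0.4, 0.2, 0]}}

```text
clock: 11.3
eef_pos: [0.5317, 0.3054, 0.2107]
tool_rot: [0.354, 0.935, 0.002, 0.003]
ft_force: [0.7, 0.3, 0.7]
grip_width: 0.0739
```

```bash
cat > seat.py <<'E'
from st import *
def seat(name):
    o,i,p,d,L,Rt=st(); C=cloud(i,d)
    al=(C[...,:2]-E[:2])@h; la=(C[...,:2]-E[:2])@v; z=C[...,2]-E[2]
    s=(al+z)*.7071; n=(z-al)*.7071
    m=(d>0)&(n>.008)&(n<.02)&(np.abs(la)<.03)&(s>-.13)&(s<.07)
    for a in np.arange(-.115,.06,.0125):
        k=m&(s>=a)&(s<a+.0125); print(round(a,4),k.sum(),np.percentile(la[k],[3,50,97]) if k.any() else "",np.median(n[k]) if k.any() else "")
    k=m&(np.abs(la)<.025)&(s>.02); print("smax",np.percentile(s[k],[50,99.5]) if k.any() else "")
    for key,pl in(("eye",.1332),("tail",.0342)):
        for q in spot_point("wrist",key)[:2]:print(key,round(q["conf"],2),np.round(q["location"]),onplane(i,q["location"],pl))
    cv2.imwrite("pics/"+name,cv2.resize(p,(640,400))[:,:,::-1])
E
python3 -c "
from seat import *
seat('w_r5.png')"
```

```text
pos [0.5317 0.3054 0.2107] t 11.3 w 0.07390614856211608 f [0.6686 0.3358 0.7217] xang 138.58379289044495
rel edge: along -0.01724713758257825 lat -0.0028249518469373046 dz 0.10239689460057651
-0.115 472 [-0.028  -0.0005  0.0273] 0.013905955084481343
-0.1025 214 [-0.0157  0.0027  0.0156] 0.012878941074392804
-0.09 222 [-0.0156  0.0015  0.0152] 0.012993133687014758
-0.0775 223 [-0.0157  0.0014  0.0152] 0.01232553599229081
-0.065 136 [-0.005   0.0017  0.0085] 0.012010817618787747
-0.0525 143 [-0.005   0.0012  0.0082] 0.012151136835662447
-0.04 151 [-0.005  0.001  0.008] 0.011999338473964265
-0.0275 163 [-0.005   0.0018  0.0078] 0.011982179354052666
-0.015 178 [-0.005   0.0017  0.0084] 0.011806244497920587
-0.0025 226 [-0.0153  0.0014  0.0165] 0.011948155643091523
0.01 486 [-0.017   0.0023  0.0205] 0.011960703105270244
0.0225 261 [-0.0177  0.0118  0.0209] 0.0120095248921579
0.035 544 [-0.0174  0.001   0.0205] 0.01199156729615419
0.0475 97 [-0.0172  0.0036  0.0201] 0.011329677605542156
smax [0.04   0.0485]
eye 0.84 [232. 322.] [0.5577 0.2894 0.1332]
tail 0.97 [115. 319.] [0.4828 0.3535 0.0342]
```

View pics/w_r5.png

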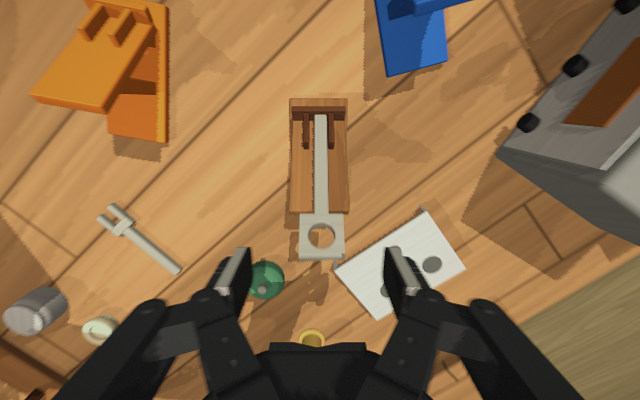

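Seated well: the top face lies flat 12 mm above the board, the head end is 48.5 mm past the edge (48 expected), the shank is inside the cheeks, and the gripper is clear (picture: eye at (321,235), tail at (320,117)). I take it again by the flat sides of the head.

Call:
{"method": "arm_command", "body": {"translation": [[-1.7, 0.2, 1], [-3.3, 0.43, 3], [-3.3, 0.43, 6], [-3.3, 0.43, 8.5], [-3.3, 0.43, 8.5]], "turn": [0, 0, 0, 0, 0], "hand": [0, 0, 0, 0, 0]}}

```text
clock: 11.87
eef_pos: [0.5527, 0.2835, 0.1115]
tool_rot: [0.353, 0.935, -0.006, -0.005]
ft_force: [-0.5, 0.5, -0.8]
grip_width: 0.0854
```

```bash
python3 - <<'E'
from st import *
o,i,p,d,L,Rt=st()
# fingertip: lowest points of finger region between lateral 25..60mm
for sgn in(-1,1):
    m=(d>0)&(sgn*L[...,1]>.03)&(sgn*L[...,1]<.065)&(np.abs(L[...,0])<.02)&(L[...,2]<.02);Q=L[m];print(len(Q),Q[np.argsort(-Q[:,2])[:6]])
E
```

```text
pos [0.5527 0.2835 0.1115] t 11.8667 w 0.08539677864589236 f [-0.5353  0.493  -0.7683] xang 138.6041801723451
rel edge: along 0.012990265399013181 lat -0.0053948077811257445 dz 0.0031628252025717174
10691 [[-0.0047 -0.0424 -0.0212]
 [ 0.0053 -0.0425 -0.0214]
 [-0.0052 -0.0424 -0.0215]
 [ 0.0042 -0.0426 -0.0216]
 [ 0.0061 -0.0424 -0.0217]
 [ 0.0006 -0.0423 -0.0217]]
10697 [[0.0198 0.0351 0.0134]
 [0.0191 0.0349 0.012 ]
 [0.0192 0.031  0.0115]
 [0.0195 0.0341 0.0108]
 [0.0195 0.0315 0.0108]
 [0.0196 0.0334 0.0105]]
```

Call:
{"method": "arm_command", "body": {"translation": [[-0.1, 0.2, 0.5], [-0.1, 0.3, 1.0], [-0.1, 0.3, 1.0], [-0.1, 0.3, 1.0]], "turn": [0, 0, 0, 0], "hand": [0.2, 0.3, 0.3, 0.3]}}

```text
clock: 12.25
eef_pos: [0.5603, 0.2896, 0.1115]
tool_rot: [0.353, 0.936, 0.001, 0.001]
ft_force: [-0.3, 0.4, 1.1]
grip_width: 0.0598
```

Call:
{"method": "arm_command", "body": {"translation": [[-0.1, -0.2, 0.6], [-0.1, -0.25, 1.1], [-0.1, -0.25, 1.1]], "turn": [0, 0, 0], "hand": [0.3, 0.35, 0.35]}}

```text
clock: 12.5
eef_pos: [0.5581, 0.2862, 0.0986]
tool_rot: [0.353, 0.936, -0.001, -0.001]
ft_force: [-0.6, -0.7, 0.8]
grip_width: 0.0554
```

```bash
python3 - <<'E'
from st import *
o,i,p,d,L,Rt=st()
for sgn in(-1,1):
    m=(d>0)&(sgn*L[...,1]>.022)&(sgn*L[...,1]<.06)&(np.abs(L[...,0])<.013)&(L[...,2]<.0);Q=L[m];print(len(Q),Q[np.argsort(-Q[:,2])[:4]])
m=(d>0)&(np.abs(L[...,1])<.024)&(L[...,0]>-.012)&(L[...,0]<.03)&(L[...,2]<.01);Q=L[m];print(Q.min(0),Q.max(0))
E
```

```text
pos [0.5581 0.2862 0.0986] t 12.5 w 0.05541766414891606 f [-0.5756 -0.6816  0.7554] xang 138.70212302920913
rel edge: along 0.015199970868976913 lat 0.00023030602540437592 dz -0.009661097746910458
10994 [[ 0.0079 -0.0297 -0.0019]
 [ 0.0085 -0.0265 -0.0031]
 [ 0.0086 -0.0277 -0.0033]
 [ 0.0086 -0.0271 -0.0033]]
10862 [[ 0.0081  0.0281 -0.0023]
 [ 0.0085  0.0238 -0.0031]
 [ 0.0085  0.0226 -0.0033]
 [ 0.0086  0.025  -0.0033]]
[-0.0117 -0.024  -0.1071] [0.03   0.024  0.0066]
```

Position is good (lateral 1 mm, along 0.4 mm). I close, then lift gently.

Call:
{"method": "arm_command", "body": {"translation": [[0, 0.1, 0], [0, 0.1, 0], [0, 0.1, 0], [0, 0.1, 0]], "turn": [0, 0, 0, 0], "hand": [0.6, 0.8, 1, 1]}}

```text
clock: 12.88
eef_pos: [0.5596, 0.2876, 0.0999]
tool_rot: [0.353, 0.936, 0.0, 0.0]
ft_force: [0.4, 0.1, 1.0]
grip_width: 0.0391
```

Call:
{"method": "arm_command", "body": {"translation": [[0, 0, -0.7], [-0.3, 0, -2], [-0.6, 0, -5], [-1, 0, -9], [-1, 0, -13]], "turn": [0, 0, 0, 0, 0], "hand": [1, 1, 1, 1, 1]}}

```text
clock: 13.3
eef_pos: [0.5665, 0.2798, 0.2299]
tool_rot: [0.353, 0.936, -0.001, -0.001]
ft_force: [2.2, 0.5, -1.7]
grip_width: 0.0393
```

```bash
python3 - <<'E'
from st import *
o,i,p,d,L,Rt=st("w_g2.png")
m=(d>0)&(np.abs(L[...,1])<.0055)&(L[...,0]>.022)&(L[...,0]<.12)&(L[...,2]>-.05)&(L[...,2]<.12);Q=L[m]
for a in np.arange(-.02,.12,.01):
    k=m=(d>0)&(np.abs(L[...,1])<.0055)&(L[...,0]>=a)&(L[...,0]<a+.01)&(L[...,2]>-.06)&(L[...,2]<.12);print(round(a,3),k.sum(),np.median(L[k],0) if k.any() else "")
k=np.polyfit(Q[:,0],Q[:,2],1);print(k,np.degrees(np.arctan(k[0])),Q.max(0))
for key in("eye","tail"):
    for q in spot_point("wrist",key)[:1]:print(key,q)
E
```

```text
pos [0.5665 0.2798 0.2299] t 13.3 w 0.03926285913371316 f [ 2.1706  0.4899 -1.7062] xang 138.66724005113375
rel edge: along 0.025786441627082643 lat 0.000988723903803972 dz 0.12158022974216216
-0.02 41 [-0.0104  0.0006 -0.0506]
-0.01 444 [-0.0072 -0.0003 -0.048 ]
0.0 95 [ 0.007  -0.0004 -0.0238]
0.01 501 [ 0.0156  0.0001 -0.0252]
0.02 507 [ 0.0249  0.0002 -0.0159]
0.03 454 [ 0.035   0.0002 -0.006 ]
0.04 403 [0.0449 0.0002 0.0041]
0.05 356 [0.0549 0.0002 0.0139]
0.06 333 [0.0649 0.0002 0.0242]
0.07 289 [0.0751 0.0002 0.0341]
0.08 244 [0.0849 0.0002 0.0439]
0.09 239 [ 0.0946 -0.0004  0.0535]
0.1 47 [0.1009 0.0003 0.0598]
0.11 0 
[ 0.9972 -0.0408] 44.918654108081746 [0.1017 0.0055 0.0627]
eye {'location': [77.6, 317.3], 'conf': 0.27}
tail {'location': [76.4, 313.2], 'conf': 0.95}
```

View pics/w_g2.png

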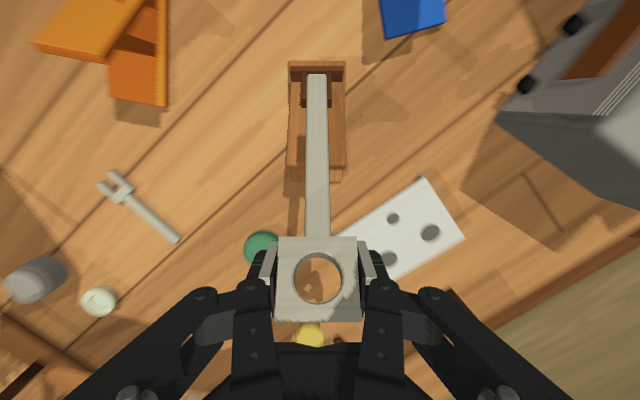

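The head is gripped and the spanner is held at 45°, with the eye 34 mm above the reading. I carry it high to a view of the rack.

Call:
{"method": "arm_command", "body": {"translation": [[-1.8, -3.6, -0.8], [-3.6, -7.2, -1.6], [-5.4, -10.8, -2.4], [-7.2, -14.4, -3.2], [-9, -18, -4]], "turn": [0, 0, 0, 0, 0], "hand": [1, 1, 1, 1, 1]}}

```text
clock: 13.87
eef_pos: [0.5142, 0.0846, 0.2684]
tool_rot: [0.352, 0.936, -0.001, -0.001]
ft_force: [0.4, -0.6, -2.1]
grip_width: 0.0393
```

Call:
{"method": "arm_command", "body": {"translation": [[-1.8, -3.6, -0.8], [-3.6, -7.2, -1.6], [-5.4, -10.8, -2.4], [-7.2, -14.4, -3.2], [-9, -18, -4]], "turn": [0, 0, 0, 0, 0], "hand": [1, 1, 1, 1, 1]}}

```text
clock: 14.28
eef_pos: [0.4631, -0.1099, 0.3088]
tool_rot: [0.352, 0.936, -0.0, -0.001]
ft_force: [1.6, -0.5, -1.8]
grip_width: 0.0393
```

Call:
{"method": "arm_command", "body": {"translation": [[-1.8, -3.6, 0], [-3.6, -7.2, 0], [-5.4, -10.8, 0], [-7.2, -14.4, 0], [-9, -18, 0]], "turn": [0.1, 0.2, 0.3, 0.4, 0.5], "hand": [1, 1, 1, 1, 1]}}

```text
clock: 14.7
eef_pos: [0.4121, -0.3044, 0.3084]
tool_rot: [0.575, 0.818, 0.0, -0.001]
ft_force: [1.9, 0.5, -1.5]
grip_width: 0.0394
```

Call:
{"method": "arm_command", "body": {"translation": [[-1, -1, 0], [-2, -1, 0], [-2, -1, 0], [-2, -1, 0]], "turn": [0.1, 0.19, 0.19, 0.19], "hand": [1, 1, 1, 1]}}

```text
clock: 15.03
eef_pos: [0.4104, -0.3251, 0.3082]
tool_rot: [0.648, 0.762, 0.0, -0.001]
ft_force: [0.5, -0.3, -2.3]
grip_width: 0.0393
```

```bash
python3 - <<'E'
from st import *
o,i,p,d,L,Rt=st("w_peg.png");np.savez("w_peg",p=p,d=d,K=i["mtx"],T=i["world_to_cam"])
C=cloud(i,d)
for key in("peg_tip","peg_root"):
    for q in spot_point("wrist",key)[:3]:
        l=q["location"];print(key,round(q["conf"],2),np.round(l,1),onplane(i,l,.205 if key=="peg_tip" else .195))
m=(d>0)&(C[...,0]>.47)&(C[...,0]<.54)&(C[...,1]>-.345)&(C[...,1]<-.22)&(C[...,2]>.175)&(C[...,2]<.24)
Q=C[m]
for a in np.arange(-.345,-.22,.008):
    k=(Q[:,1]>=a)&(Q[:,1]<a+.008)
    if k.any():print(round(a,3),k.sum(),np.percentile(Q[k,0],[3,50,97]),np.percentile(Q[k,2],[5,50,90]))
print("far y",Q[:,1].max())
E
```

```text
pos [ 0.4104 -0.3251  0.3082] t 15.0333 w 0.039299725728941165 f [ 0.5279 -0.3342 -2.3496] xang 99.24414039242767
rel edge: along 0.3077310748472764 lat -0.5565117678861172 dz 0.19988775181235846
peg_tip 0.79 [133.1 440.1] [ 0.5105 -0.2511  0.205 ]
peg_root 0.56 [188.1 417.2] [ 0.5085 -0.3068  0.195 ]
-0.329 182 [0.4989 0.5007 0.5153] [0.1815 0.2201 0.2217]
-0.321 285 [0.499  0.5    0.5155] [0.1821 0.2202 0.2218]
-0.313 330 [0.4992 0.505  0.5154] [0.1794 0.2071 0.2211]
-0.305 68 [0.5044 0.5071 0.5116] [0.1963 0.199  0.2002]
-0.297 71 [0.5047 0.5073 0.5115] [0.1967 0.2006 0.2014]
-0.289 73 [0.5047 0.5073 0.512 ] [0.1993 0.2019 0.2032]
-0.281 75 [0.5049 0.5075 0.5122] [0.1997 0.2032 0.2047]
-0.273 79 [0.505  0.5074 0.5113] [0.2019 0.2051 0.2063]
-0.265 83 [0.5051 0.5077 0.5118] [0.2023 0.2063 0.2077]
-0.257 67 [0.5054 0.5078 0.5121] [0.2046 0.2072 0.2084]
far y -0.2502621304345469
```

View pics/w_peg.png

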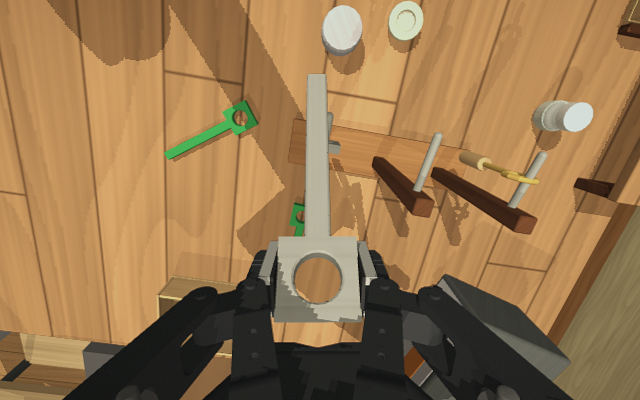

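The picture shows the middle peg free (tip (437,135), root (420,190)). Measured, its centre line is at x=0.508, y -0.308 to -0.254, z 0.195 to 0.2045, pointing along +y. I go in front of the tip.

Call:
{"method": "arm_command", "body": {"translation": [[2.4, 2.4, 0], [4.8, 5, 1], [7.2, 7.6, 2.5], [9.5, 10.3, 4], [10.7, 11.6, 4.8]], "turn": [0, 0.1, 0.16, 0.16, 0.16], "hand": [1, 1, 1, 1, 1]}}

```text
clock: 15.6
eef_pos: [0.5099, -0.1967, 0.2599]
tool_rot: [0.705, 0.709, 0.0, -0.001]
ft_force: [-1.3, -1.0, -2.4]
grip_width: 0.0391
```

Call:
{"method": "arm_command", "body": {"translation": [[0, 0, 2.5], [0, 0, 5], [0, 0, 7], [0, 0, 7], [0, 0, 7]], "turn": [0, 0, 0, 0, 0], "hand": [1, 1, 1, 1, 1]}}

```text
clock: 16.02
eef_pos: [0.5076, -0.1998, 0.191]
tool_rot: [0.706, 0.708, -0.001, -0.001]
ft_force: [0.5, -0.4, -1.9]
grip_width: 0.039
```

```bash
cat > hang.py <<'E'
from st import *
def hang():
    o,i,p,d,L,Rt=st()
    m=(d>0)&(np.abs(L[...,1])<.0055)&(L[...,0]>.03)&(L[...,0]<.098)&(L[...,2]>-.05)&(L[...,2]<.12);Q=L[m]
    k=np.polyfit(Q[:,0],Q[:,2],1);print(k,"ang",np.degrees(np.arctan(k[0])))
    eye=o["eef_pos"]+Rt@np.array([-.0015,0,-.034]);axis=np.array([.5083,eye[1],.195+(eye[1]+.308)*.18])
    print("eye",eye,"peg axis there",axis,"err",eye-axis,"tool err cm",np.round(Rt.T@(axis-eye)*100,2))
    return p,d,L
E
python3 -c "
from hang import *
hang()"
```

```text
pos [ 0.5076 -0.1998  0.191 ] t 16.0167 w 0.03903081719552182 f [ 0.4854 -0.361  -1.8793] xang 90.13018241499265
rel edge: along 0.29807408964478627 lat -0.39820693633432414 dz 0.08266329555766126
[ 0.995 -0.041] ang 44.85638973032608
eye [ 0.5077 -0.2013  0.225 ] peg axis there [ 0.5083 -0.2013  0.2142] err [-0.0006  0.      0.0108] tool err cm [-0.    0.06  1.08]
```

Call:
{"method": "arm_command", "body": {"translation": [[-1, 0.05, 1.26], [-2, 0.05, 1.44], [-3, 0.05, 1.62], [-3, 0.05, 1.62], [-3, 0.05, 1.62]], "turn": [0, 0, 0, 0, 0], "hand": [1, 1, 1, 1, 1]}}

```text
clock: 16.48
eef_pos: [0.5092, -0.2321, 0.1763]
tool_rot: [0.708, 0.707, 0.0, 0.001]
ft_force: [0.1, 1.0, -2.1]
grip_width: 0.0392
```

```bash
python3 -c "
from hang import *
p,d,L=hang()
a=cv2.resize(p[200:350,230:410],(540,450),interpolation=cv2.INTER_CUBIC)
q,_=camera('scene');b=cv2.resize(q[110:230,170:290],(450,450),interpolation=cv2.INTER_CUBIC)
cv2.imwrite('pics/al.png',cv2.resize(np.hstack([a,b]),(800,364))[:,:,::-1])"
```

```text
pos [ 0.5092 -0.2321  0.1763] t 16.4833 w 0.039163362789002606 f [ 0.0854  0.9535 -2.1319] xang 89.91169794366712
rel edge: along 0.32062125078145154 lat -0.4213971259459152 dz 0.06803447231509811
[ 0.9953 -0.041 ] ang 44.8646317196064
eye [ 0.5092 -0.2336  0.2103] peg axis there [ 0.5083 -0.2336  0.2084] err [0.0009 0.     0.0019] tool err cm [-0.   -0.09  0.19]
```

View pics/al.png

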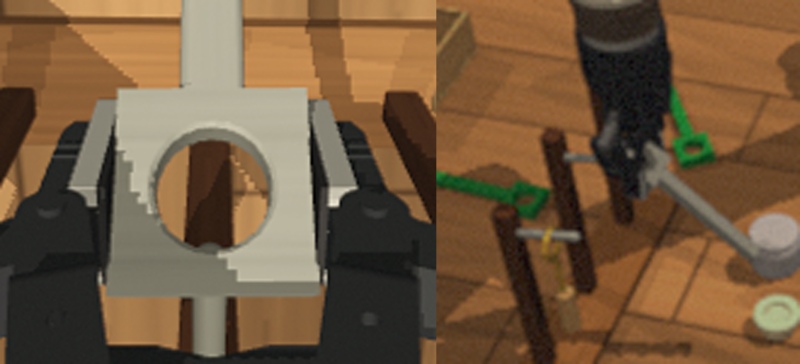

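Through the eye I see the peg tip laterally centred at the rim nearest the post; the heights agree within 2 mm. I thread it on, watching the force.

Call:
{"method": "arm_command", "body": {"translation": [[-0.5, 0, 0.25], [-1, 0, 0.35], [-1.5, 0, 0.45], [-2, 0, 0.55], [-2, 0, 0.55]], "turn": [0, 0, 0, 0, 0], "hand": [1, 1, 1, 1, 1]}}

```text
clock: 17.0
eef_pos: [0.5088, -0.2522, 0.1695]
tool_rot: [0.708, 0.707, -0.0, -0.0]
ft_force: [0.1, 0.1, -1.5]
grip_width: 0.0393
```

```bash
python3 -c "
from hang import *
p,d,L=hang()
a=cv2.resize(p[200:350,230:410],(540,450),interpolation=cv2.INTER_CUBIC)
q,_=camera('scene');b=cv2.resize(q[110:230,170:290],(450,450),interpolation=cv2.INTER_CUBIC)
cv2.imwrite('pics/al2.png',cv2.resize(np.hstack([a,b]),(800,364))[:,:,::-1])"
```

```text
pos [ 0.5088 -0.2522  0.1695] t 17.0 w 0.039258097776618046 f [ 0.1177  0.0903 -1.5265] xang 89.9360474100612
rel edge: along 0.33352175872736395 lat -0.4368097659692201 dz 0.061211030591723545
[ 0.9964 -0.0411] ang 44.89627643447479
eye [ 0.5088 -0.2537  0.2035] peg axis there [ 0.5083 -0.2537  0.2048] err [ 0.0005  0.     -0.0013] tool err cm [-0.   -0.05 -0.13]
```

View pics/al2.png

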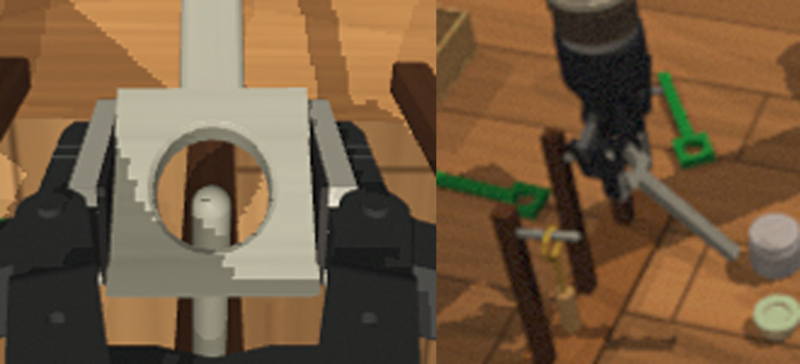

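The peg tip is inside the eye with no contact force. I continue along the peg.

Call:
{"method": "arm_command", "body": {"translation": [[-0.7, 0, 0], [-1.4, 0, 0.12], [-2.1, 0, 0.25], [-2.8, 0, 0.38], [-2.8, 0, 0.38]], "turn": [0, 0, 0, 0, 0], "hand": [1, 1, 1, 1, 1]}}

```text
clock: 17.52
eef_pos: [0.5087, -0.2808, 0.1656]
tool_rot: [0.708, 0.707, -0.0, 0.0]
ft_force: [0.6, -0.3, -1.3]
grip_width: 0.039
```

```bash
python3 -c "
from hang import *
p,d,L=hang()
C=cloud(camera_info('wrist'),d)
m=(d>0)&(np.abs(C[...,0]-.508)<.006)&(C[...,1]>-.30)&(C[...,1]<-.235)&(C[...,2]>.19)&(C[...,2]<.222);print(m.sum(),C[m].min(0),C[m].max(0))"
```

```text
pos [ 0.5087 -0.2808  0.1656] t 17.5167 w 0.03901081318589934 f [ 0.5948 -0.2719 -1.3447] xang 89.90344164367681
rel edge: along 0.35234411636546686 lat -0.4583126536038348 dz 0.05731794454960025
[ 1.0115 -0.0422] ang 45.32806085389247
eye [ 0.5087 -0.2822  0.1996] peg axis there [ 0.5083 -0.2822  0.1996] err [ 0.0004  0.     -0.    ] tool err cm [-0.   -0.04 -0.  ]
1849 [ 0.502 -0.294  0.19 ] [ 0.5138 -0.2494  0.2173]
```

Threaded: the eye is 26 mm from the post. I lower onto the peg and release.

Call:
{"method": "arm_command", "body": {"translation": [[0, 0, 0.2], [0, 0, 0.4], [0, 0, 0.4]], "turn": [0, 0, 0], "hand": [1, 1, 1]}}

```text
clock: 17.82
eef_pos: [0.5092, -0.2795, 0.1632]
tool_rot: [0.707, 0.707, -0.0, 0.001]
ft_force: [-1.5, -1.3, 3.4]
grip_width: 0.0393
```

Call:
{"method": "arm_command", "body": {"translation": [[0, 0, 0], [0, 0, 0], [0, 0, 0], [0, 0, 0], [0, 0, 0]], "turn": [0, 0, 0, 0, 0], "hand": [0.5, 0.47, 0.45, 0.43, 0.4]}}

```text
clock: 18.23
eef_pos: [0.5089, -0.279, 0.1619]
tool_rot: [0.707, 0.707, -0.0, -0.0]
ft_force: [-0.5, 0.9, 0.2]
grip_width: 0.0508
```

Call:
{"method": "arm_command", "body": {"translation": [[0, 0, 0], [0, 0, 0], [0, 0, 0], [0, 0, 0], [0, 0, 0]], "turn": [0, 0, 0, 0, 0], "hand": [0.4, 0.4, 0.3, 0.1, 0]}}

```text
clock: 18.65
eef_pos: [0.509, -0.2791, 0.1621]
tool_rot: [0.707, 0.707, 0.0, -0.0]
ft_force: [0.3, -0.1, 1.1]
grip_width: 0.081
```

```bash
python3 -c "
from st import *
o,i,p,d,L,Rt=st()
for a in np.arange(-.02,.12,.01):
    k=(d>0)&(np.abs(L[...,1])<.0055)&(L[...,0]>=a)&(L[...,0]<a+.01)&(L[...,2]>-.08)&(L[...,2]<.15);print(round(a,3),k.sum(),np.median(L[k],0) if k.any() else '')
"
```

```text
pos [ 0.509  -0.2791  0.1621] t 18.65 w 0.08100271099035546 f [ 0.3221 -0.066   1.1376] xang 90.0001940092916
rel edge: along 0.35144593826000353 lat -0.45693065042947706 dz 0.05379148614328001
-0.02 675 [-0.0152  0.0003 -0.042 ]
-0.01 789 [-0.0064 -0.0006  0.0506]
0.0 305 [ 0.0047 -0.0001 -0.0417]
0.01 306 [ 0.0152 -0.0001 -0.0438]
0.02 349 [ 0.0254  0.0004 -0.0449]
0.03 0 
0.04 0 
0.05 0 
0.06 0 
0.07 0 
0.08 0 
0.09 0 
0.1 0 
0.11 0
```

It swung down onto the peg. I retreat straight up, then away, and verify.

Call:
{"method": "arm_command", "body": {"translation": [[0, 0, -2], [0, 0, -5], [0, 0, -9], [2, 0, -12], [5, 0, -14]], "turn": [0, 0, 0, 0, 0], "hand": [0, 0, 0, 0, 0]}}

```text
clock: 19.12
eef_pos: [0.5097, -0.231, 0.3055]
tool_rot: [0.709, 0.706, 0.001, 0.003]
ft_force: [0.9, 0.1, 0.0]
grip_width: 0.0853
```

Call:
{"method": "arm_command", "body": {"translation": [[0, -4, 0], [0, -8, 0], [0, -12, 0], [0, -16, 0], [0, -20, 0]], "turn": [0, 0, 0, 0, 0], "hand": [0, 0, 0, 0, 0]}}

```text
clock: 19.53
eef_pos: [0.3072, -0.2286, 0.3021]
tool_rot: [0.707, 0.708, -0.0, 0.0]
ft_force: [-0.1, -1.1, -0.0]
grip_width: 0.0856
```

```bash
python3 - <<'E'
from h import *
np.set_printoptions(precision=4,suppress=True)
o=get_obs();print(o["eef_pos"],o["clock"],o["ft_force"])
q,d=camera('scene');i=camera_info('scene');C=cloud(i,d)
for k in("eye","tail"):print(k,[(round(a["conf"],2),np.round(a["location"]),unproj(i,a["location"],d[int(a["location"][0]),int(a["location"][1])])) for a in spot_point("scene",k)[:4]])
m=(d>0)&(np.abs(C[...,0]-.508)<.03)&(C[...,1]>-.305)&(C[...,1]<-.24)&(C[...,2]>.03)&(C[...,2]<.19)
Q=C[m];print(m.sum(),Q.min(0),Q.max(0))
t,_=camera('top')
b=cv2.resize(q[110:270,150:310],(480,480),interpolation=cv2.INTER_CUBIC);a=cv2.resize(t[140:300,390:550],(320,320));im=np.zeros((480,800,3),np.uint8);im[:,:480]=b;im[:320,480:]=a
cv2.imwrite('pics/fin.png',im[:,:,::-1])
E
```

```text
[ 0.3072 -0.2286  0.3021] 19.5333 [-0.1164 -1.0612 -0.0465]
eye [(0.76, array([163., 216.]), array([ 0.524 , -0.291 ,  0.2073])), (0.65, array([178., 201.]), array([ 0.4139, -0.4211,  0.0112])), (0.6, array([159., 255.]), array([ 0.2699, -0.2887, -0.0049])), (0.31, array([162., 213.]), array([ 0.5245, -0.2983,  0.2083]))]
tail [(0.75, array([131., 244.]), array([ 0.141 , -0.3774, -0.0003])), (0.72, array([196., 226.]), array([ 0.5157, -0.2872,  0.0666])), (0.59, array([164., 160.]), array([ 0.369 , -0.5961, -0.007 ]))]
197 [ 0.4907 -0.3026  0.0481] [ 0.534  -0.2839  0.1892]
```

View pics/fin.png

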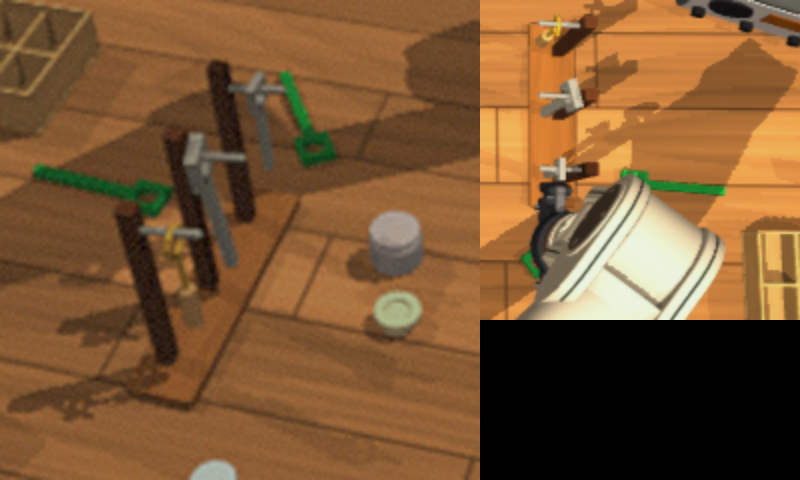

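The spanner hangs by its eye on the middle peg, tail down, with the arm clear. I hand the job in.

```bash
python3 -c "
from h import *
print(get_obs()['clock'],np.abs(get_obs()['joint_vel']).max(),job_done())"
```

```text
the job is handed in; nothing more can be done
19.7333 0.04402373755101923 None
```

The steel spanner was laid in the brown rest and let go there, then taken again and hung by its eye on the empty middle peg. I handed the job in at 19.7 s.

- **In the rest:** I tipped it to 45° over the board's upper edge. The check showed it flat on the board (top face 12 mm above the face). The tail was at the stop: head overhang 48.5 mm measured, 48 mm expected. The gripper was open and clear.
- **On the peg:** the eye went on with no contact force. The last picture shows it hanging tail down near the post, with the arm about 0.2 m away. The network put the eye at (0.524, -0.291, 0.207) and the tail at (0.516, -0.287, 0.067).
- **Elsewhere:** the spanner did not move in the failed tries. In the part of the bench the last picture covers, nothing else looked moved. I did not check the rest of the bench again after hanging.
- **What failed or disagreed:** the first two grasps closed on nothing. `tip_reach` says the fingertips are 14 mm ahead of the TCP, but depth showed them about 13 mm behind it, so I corrected the height from depth.

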